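Fit the clip-in tread to a wooden sandal sole

TASK

Someone left the sanding float lying on the upside-down sandal sole: put it away flat in the wide bay of the tool tray. Then fit the dark toothed tread to the sole, toe end to toe end (red stripes together), lowering it so that every tenon enters its own slot and keeping hold of it until the tread is fully home, its plate flush on the sole. Leave everything else on the bench where it is.

Things in the scene. Friction and masses are not known exactly. Their poses are not given: they have to be found in the camera images.
- sole: Pale wooden sandal sole, 200 x 90 x 36 mm, upside down in a fixed grey cradle (230 x 116 x 12 mm base). Origin: centre of the cradle's underside, on the table; x along the sole to its toe (red stripe on top near that end), z up. Flat top at z = 48 mm, with five crosswise slots 26 mm deep at x = -56, -28, 0, 28, 56 mm, each 11 mm long in x.
- sole_toe (a point): Point on the sole's top surface at the centre of the toe slot (x = +56, y = 0, z = 48 mm of sole). This slot is 51 mm wide in y; the other four are 33 mm wide, so the tread fits only one way round.
- sole_heel (a point): Point on the sole's top surface at the centre of the heel slot (x = -56 mm, y = 0, z = 48 mm of sole).
- tread: Loose dark wooden tread, 150 x 60 x 80 mm high, 0.2 to 0.35 kg, standing on its tenon tips. Origin: centre of its underside; x to its toe end (red stripe on top), z up. Plate z = 22 to 36 mm. Above it a lengthwise keel to grip: 22 mm thick in y, z = 36 to 70 mm, free for x = -43 to 43 mm, between two cross blocks (22 x 60 mm, to z = 80 mm) at x = +-56 mm.
- tread_toe (a point): Point under the tread's plate at the root of the toe tenon (x = +56, y = 0, z = 22 mm of tread); meets sole_toe when home. The toe tenon is 48 mm wide in y, 8 mm thick in x, 22 mm long, its last 6 mm thinned (5 mm thick, 4 mm narrower).
- tread_heel (a point): Root of the heel tenon (x = -56, y = 0, z = 22 mm of tread); meets sole_heel when home. Tenons at x = -56, -28, 0, 28 mm are 30 mm wide in y, else like the toe one. Fully home, the tread's origin is at x = y = 0, z = 26 mm of sole, same yaw.
- float: Loose sanding float lying flat on the sole: blue block 104 x 56 x 23 mm with cork face below and a pale wooden grip bar on top, 80 mm long in x, 22 mm thick in y, from z = 23 to 57 mm; 0.15 to 0.3 kg. Origin: centre of its underside; x along its length, z up.
- tray: Fixed plywood tool tray, outside 210 x 140 x 32 mm, walls and floor 5 mm; origin: centre of its underside, x along its 210 mm length. A 4 mm cross wall at x = +40 mm, 31 mm high, splits it into a wide bay (x = -100 to +38 mm, y = -65 to +65 mm) and a narrow bay that holds an awl.
- tray_bay (a point): Centre of the wide bay's floor (x = -31 mm, y = 0, z = 5 mm of tray), where the float belongs; axes as the tray.
- glue: Bystander: white glue bottle, 46 mm diameter, 150 mm tall, standing beside the sole. Origin: centre of its underside.
- brushes: Bystander: blue ceramic pot, 64 mm diameter, 95 mm tall, with brushes up to 192 mm high, standing off the toe end of the tread. Origin: centre of its underside.
- awl: Bystander: awl 115 mm long, 16 mm thick, lying in the tray's narrow bay. Origin: on its underside, near mid-length; x towards the point.
- sandal: Bystander: finished wooden sandal with blue thong, 210 x 88 x 86 mm. Origin: centre of its underside, x towards the toe.
- dispenser: Bystander: green tape dispenser, 150 x 62 x 96 mm. Origin: centre of its underside.
- phone: Bystander: black phone, 76 x 150 x 9 mm, lying flat. Origin: centre of its underside.
- tin: Bystander: yellow and white lacquer tin, 66 mm diameter, 110 mm tall, standing off the heel end of the tread. Origin: centre of its underside.
Not all that is in view belongs to the job. There is more than one size of the float; the one meant has the size given above.

How it is judged:
By the outcome, as a careful person would: the job done as asked, in the order asked, and still so for the second after the job is handed in, with the robot touching nothing.
It also fails if it takes over 58 s, if anything falls off the work surface, if the arm or the gripper's body presses on something with over 40 N, if the wrist force passes 120 N, or if a joint passes its speed limit or range.

ROBOT

A 6-joint arm with a two-finger parallel gripper is mounted at the origin on the work surface. World frame = base frame: x ahead of the robot, y to its left, z up, the work surface at z = 0. Lengths are in mm, angles in rad, forces in N, time in s.
With the tool pointing down it reaches from about 350 to 975 mm from the base axis. Payload 7.1 kg.
Tool frame: the origin (TCP) lies between the finger pads; the fingertips stand 19 mm ahead of it and the grasp point (between the pads) is the TCP; y points along the fingers, z is the direction in which the jaws open and shut, and the axes are right-handed (so a half turn about y gives the same grasp; the last joint's range is limited). The gripper opens to 88 mm and grips with 3 to 60 N. Pads are 20 mm wide; open, the fingers measure 115 mm over their backs; the gripper's body (75 mm by 178 mm) begins 61 mm behind the grasp point.
Start: joints at [1.095, 0.423, 1.63, -0, 1.089, -0.019], TCP at [275.642, 560.916, 241.675] pointing down, gripper open.
Joint ranges: [-3, 3], [-0.9, 2.11], [0.09, 2.58], [-1.31, 4.45], [0.11, 2.69], [-2.54, 2.54]. Speed limits (rad/s): [2.39, 2.39, 3.01, 3.14, 3.14, 3.14].

INTERFACE

Orientations are given as a rotation vector (axis times angle).
In Python, from workcell import ctrl gives the robot as it stands.
- The arm moves only by the tool servo_tool, never from a script. Its argument "moves" is text: rows parted by semicolons, each of 6 numbers parted by spaces: the shift along the world's x, y, z in m, then the turn, a rotation vector about the world's x, y, z in degrees. A call has 1 to 8 rows; each row is the pose to reach, as a shift and turn from the pose commanded when the call began; what a row does not reach only later rows make up. A row lasts 1/8 s, in which the tool goes at most 62.5 mm and 10.7 degrees, less where a joint would pass 70% of its speed; a pose out of reach is approached as far as the arm can. A call with a gripper value outside its range is refused whole. "hand" is the closure in counts, from 0 (fully open) to 255 (shut), set as the call begins (left out, the last holds). The fingers move at their own pace and stop on an object; the grip force is fixed at half the most. Time passes only in rows, so rows that repeat a pose let the fingers close. It gives the time, the measured TCP pose, the force and the opening at its end, in the units of the state.
- ctrl.get_obs(): the state, without advancing time (a new reading comes with each control period).
- ctrl.get_image(name): name is "scene" or "top" or "wrist"; returns a dict with "pixels" (480x640x3 uint8, red, green, blue), "depth" (480x640 float32, mm along the optical axis (not along the pixel's ray), 0 where there is no reading), "vertical_fov" (degrees; the focal length in pixels is half the picture's height over the tangent of half this angle, whatever the lens; pixels are square), "cx", "cy" (the principal point, pixels), "xyz" and "attitude" of the camera in the world; the wrist camera has in their place "T_tool_cam" (4x4, takes a point from camera to tool coordinates, whose origin is the TCP and whose axes are the tool frame's). Camera axes: x right, y up, looking along -z (the intrinsics and any distortion apply to the point x, -y, -z); pixel columns grow to the right and rows downward; lengths in mm; the calibration is good to about 2 mm. A picture is of the moment at which its call begins: read the wrist's pose just before it.
- ctrl.close_job(): hands the job in, once; it reports no verdict.
The state is a dict: "t": time; "qpos": joint angles; "qvel": joint speeds; "joint_torque": joint torques, N m; "ee_pos": TCP position; "orientation": TCP orientation; "ft_force": force on the tool from outside, world axes, zero at the start; "moment": the same for the moment, N m; "width": finger opening in mm.
Only numpy, scipy, OpenCV 4.12 (cv2) and the standard library are available. Lean on these libraries where they do the work, as an engineer would, in place of code of your own. Each camera call takes 0.05 s, during which the arm holds its last target.

## Working session

There is one attempt and no reset: what is moved stays moved. The work goes in short steps, Python scripts to look and compute and a tool call to move; the robot and the scene stay as the last step left them, time stands still between calls to the robot, and variables do not carry over. Pictures are saved under pics/ and viewed, and the job is handed in when it is done.

Besides the shell and the picture viewer there is one more tool, called after ">>>" as a command line: name --argument value ..., lists and objects as JSON in quotes. servo_tool: Moves the arm, as the interface text tells. Its arguments: {"type":"object","properties":{"moves":{"type":"string"},"hand":{"type":"number"}},"required":["moves"]}

```bash
ls; mkdir -p pics
cat > h.py <<'E'
import numpy as np, cv2, pickle
from scipy.spatial.transform import Rotation as R
from workcell import ctrl
def grab(n,save):
    o=ctrl.get_obs(); im=ctrl.get_image(n); im['obs']=o
    cv2.imwrite(f'pics/{save}.png',im['pixels'][:,:,::-1]); pickle.dump(im,open(f'{save}.pkl','wb')); return im
E
python3 - <<'E'
from h import *
o=ctrl.get_obs(); print(o)
for n in ['scene','top','wrist']:
    im=grab(n,n+'0'); print(n,{k:v for k,v in im.items() if k not in('pixels','depth','obs')})
E
```

```text
pics
{'t': 0.0, 'qpos': array([ 1.09500829e+00,  4.23857504e-01,  1.63067118e+00,  8.16062062e-06,
        1.08862883e+00, -1.89961987e-02]), 'qvel': array([-0.00042975,  0.00041321,  0.00130731, -0.0004969 , -0.00034478,
       -0.00189685]), 'joint_torque': array([-3.22026935e-04, -5.44623756e+01, -2.73675835e+01,  6.43165922e-02,
        2.26949737e-02, -1.61694770e-04]), 'ee_pos': array([275.40005982, 560.4631622 , 240.89868067]), 'orientation': array([-1.54247505,  0.35858446, -0.35796701]), 'ft_force': array([ 0.46454959,  0.62186801, -1.26863109]), 'moment': array([ 0.04959277, -0.06217177,  0.03149997]), 'width': 87.69388602869601}
scene {'vertical_fov': 53.54601399003628, 'cx': 325.4198410141836, 'cy': 238.63565969472225, 'xyz': array([1130.93905939,  693.32583768,  914.64579921]), 'attitude': array([0.36307067, 0.9780371 , 2.28990799])}
top {'vertical_fov': 51.20909216441059, 'cx': 324.4675971350933, 'cy': 241.05727922179807, 'xyz': array([ 350.50879491,   -6.43774429, 1170.23812432]), 'attitude': array([ 0.15999577, -0.15323177, -1.57237056])}
wrist {'vertical_fov': 68.92554346623463, 'cx': 314.7543405648212, 'cy': 234.36777441420958, 'T_tool_cam': array([[-5.52571784e-04, -9.53838948e-01, -3.00318092e-01,
        -8.32845330e+01],
       [-5.86667229e-04,  3.00318396e-01, -9.53838832e-01,
        -1.42472961e+02],
       [ 9.99999675e-01, -3.50877642e-04, -7.25533524e-04,
         9.15293165e-03],
       [ 0.00000000e+00,  0.00000000e+00,  0.00000000e+00,
         1.00000000e+00]])}
```

View pics/scene0.png

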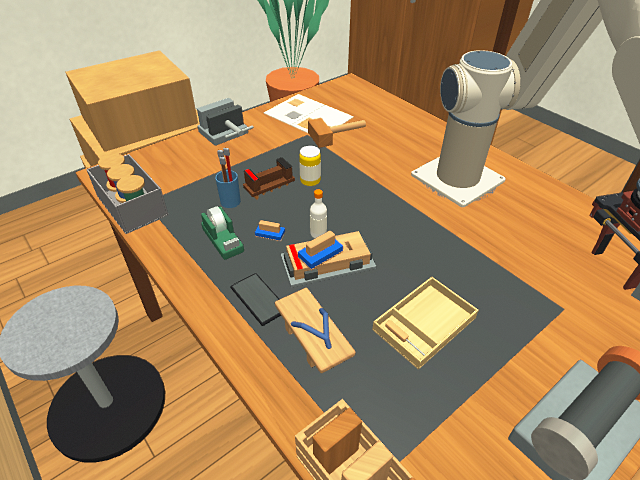

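View pics/top0.png

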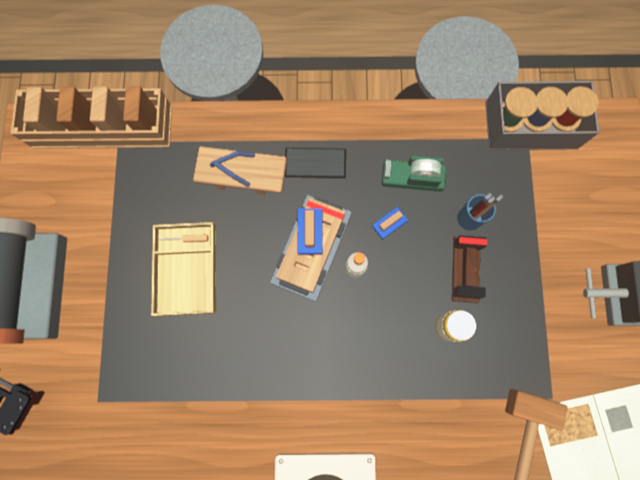

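View pics/wrist0.png

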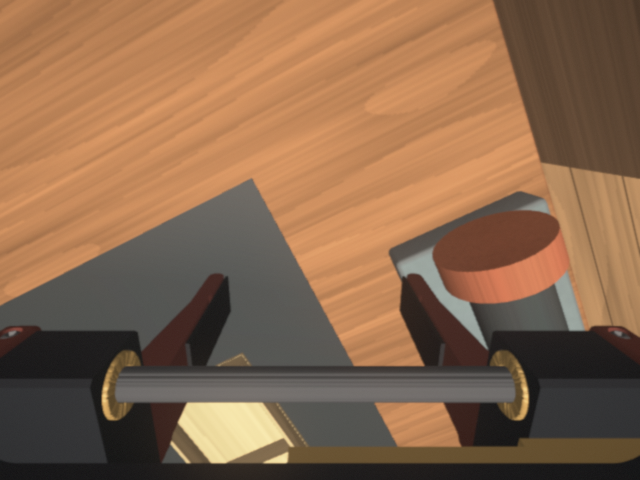

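The top view (x up, y left) shows the tray at (183,268), the sole with the large float around (312,245), a small decoy float at (390,222), the tread at (468,268) with its red stripe up at row 241, and the glue bottle at (357,263). I'll build metric orthophotos from the depth.

```bash
cat >> h.py <<'E'
def cloud(im):
    d=im['depth'].astype(float); f=240/np.tan(np.radians(im['vertical_fov'])/2)
    v,u=np.mgrid[0:480,0:640]
    pc=np.stack([(u-im['cx'])/f*d,-(v-im['cy'])/f*d,-d],-1)
    if 'xyz' in im: Rm=R.from_rotvec(im['attitude']).as_matrix(); t=im['xyz']
    else:
        T=np.array(im['T_tool_cam']); Rt=R.from_rotvec(im['obs']['orientation']).as_matrix()
        Rm=Rt@T[:3,:3]; t=Rt@T[:3,3]+im['obs']['ee_pos']
    P=pc@Rm.T+t; P[d<=0]=np.nan
    return P
def px(im,u,v): return cloud(im)[v,u]
def load(n): return pickle.load(open(n+'.pkl','rb'))
def crop(im,u0,v0,u1,v1,k,name):
    c=im['pixels'][v0:v1,u0:u1,::-1]; cv2.imwrite(f'pics/{name}.png',cv2.resize(c,None,fx=k,fy=k,interpolation=cv2.INTER_CUBIC))
E
python3 - <<'E'
from h import *
im=load('top0'); P=cloud(im)
for u,v in [(120,300),(250,340),(500,350),(330,360),(183,290),(310,245),(313,225),(290,265),(468,270),(467,241),(358,258),(460,325),(390,222)]: print(u,v,P[v,u].round(1))
crop(im,260,180,400,310,5,'c1'); crop(im,430,180,510,350,3,'c2'); crop(im,140,210,230,330,5,'c3')
im=load('scene0'); crop(im,220,140,400,300,4,'c4')
P=cloud(im)
for u,v in [(400,380),(260,350),(450,300)]: print(u,v,P[v,u].round(1))
E
```

```text
120 300 [450.2 475.6   0.6]
250 340 [356.6 170.    1.5]
500 350 [ 330.4 -400.5    0.5]
330 360 [310.7 -12.9  -0.5]
183 290 [471.8 327.8   7. ]
310 245 [557.7  28.9 102.3]
313 225 [601.8  22.3 104.1]
290 265 [522.1  75.9  50.4]
468 270 [ 504.8 -319.2   71.2]
467 241 [ 568.5 -318.7   79.5]
358 258 [520.  -71.6 151.9]
460 325 [ 383.9 -285.   106.8]
390 222 [ 622.8 -154.7   39.4]
400 380 [668.  393.4   2.9]
260 350 [ 8.564e+02  1.426e+02 -5.000e-01]
450 300 [419.1 320.4   8. ]
```

View pics/c1.png

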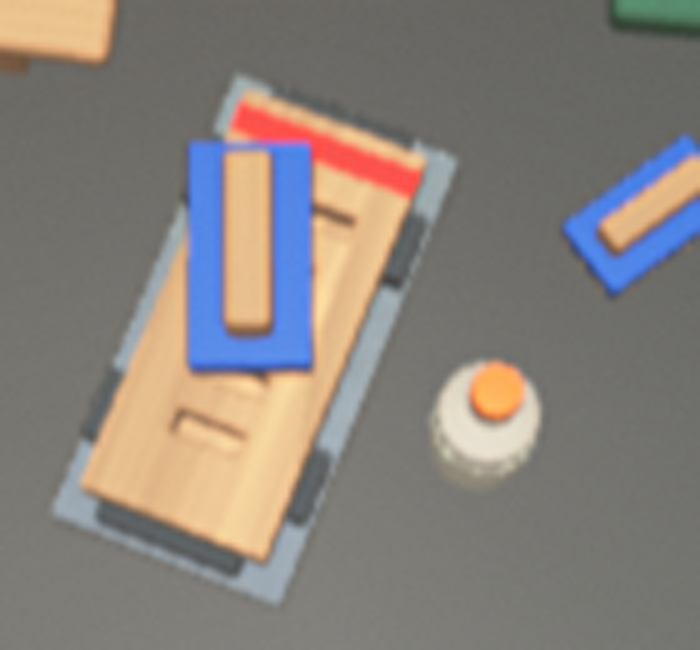

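View pics/c2.png

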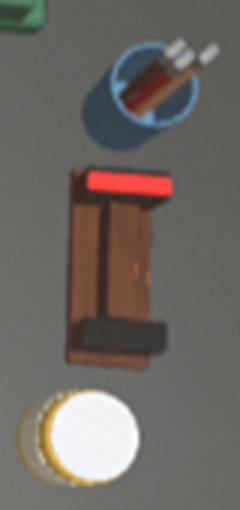

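View pics/c3.png

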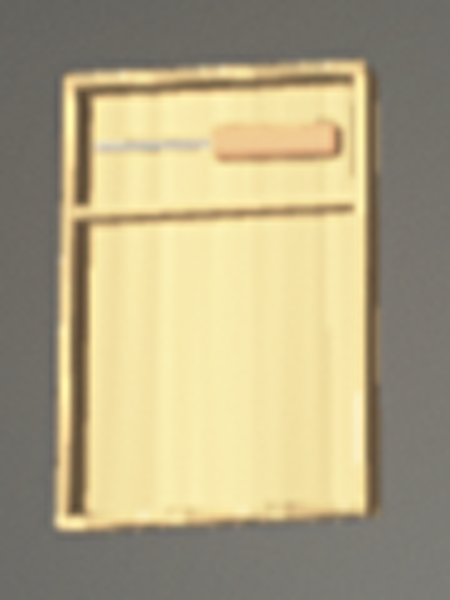

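View pics/c4.png

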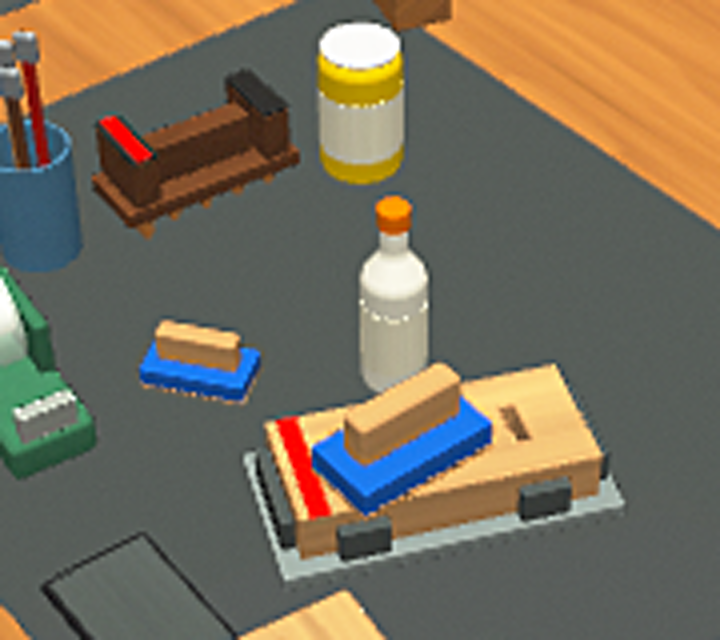

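```bash
cat >> h.py <<'E'
def rect(P,mask,name):
    Q=P[mask]; Q=Q[np.isfinite(Q).all(1)]
    (c,s,a)=cv2.minAreaRect(Q[:,:2].astype(np.float32))
    print(name,len(Q),'c',np.round(c,1),'size',np.round(s,1),'ang',round(a,2),'z',np.percentile(Q[:,2],[5,50,95]).round(1))
def box(P,x0,x1,y0,y1,z0,z1):
    return (P[...,0]>x0)&(P[...,0]<x1)&(P[...,1]>y0)&(P[...,1]<y1)&(P[...,2]>z0)&(P[...,2]<z1)
E
python3 - <<'E'
from h import *
for n in ['top0','scene0']:
    im=load(n); P=cloud(im); hsv=cv2.cvtColor(im['pixels'],cv2.COLOR_RGB2HSV)
    H,S,V=[hsv[...,i].astype(int) for i in range(3)]
    blue=(H>105)&(H<125)&(S>150)
    print(n)
    b=box(P,500,660,-30,110,66,78)&blue; rect(P,b,'floatblue')
    b=box(P,500,660,-30,110,98,112); rect(P,b,'bar')
    wood=(H>8)&(H<25)&(S>60)
    b=box(P,430,680,-60,130,43,54)&~blue; rect(P,b,'soletop')
    b=box(P,400,700,250,450,25,40); rect(P,b,'tray top')
    b=box(P,450,600,-400,-240,73,86); rect(P,b,'tread blocks')
    b=box(P,450,600,-400,-240,64,74); rect(P,b,'keel')
    b=box(P,450,600,-400,-240,30,42); rect(P,b,'plate')
    b=box(P,450,600,-110,-40,110,160); rect(P,b,'glue'); 
    b=box(P,340,450,-340,-240,100,115); rect(P,b,'tin'); 
    b=box(P,550,700,-440,-280,84,100); rect(P,b,'pot'); 
    b=box(P,550,700,-440,-280,110,210); rect(P,b,'brush');
E
```

```text
top0
floatblue 582 c [596.7  31.2] size [ 52.3 102.5] ang 89.89 z [67.6 70.5 74. ]
bar 352 c [597.  30.] size [19.9 79.8] ang 89.92 z [ 99.8 104.3 107.6]
soletop 2163 c [560.8   4.4] size [144.4 200.9] ang 67.64 z [44.4 47.6 51. ]
tray top 933 c [519.8 325.6] size [210.6 142.3] ang 2.27 z [25.9 30.9 35. ]
tread blocks 521 c [ 513.7 -326.6] size [ 62.3 131.3] ang 85.01 z [75.4 79.2 82.7]
keel 433 c [ 509.7 -314.5] size [ 62.8 127.5] ang 74.16 z [65.5 69.1 72.8]
plate 543 c [ 516.8 -325.5] size [ 60.4 137.5] ang 85.61 z [31.9 35.5 39.3]
glue 124 c [520.  -73.7] size [21.4 22.3] ang 35.2 z [111.5 148.6 152.3]
tin 708 c [ 382.7 -286. ] size [60.4 61.7] ang 53.11 z [102.8 109.2 112.6]
pot 208 c [ 617.9 -341.9] size [ 62.5 109.9] ang 70.35 z [84.6 93.  97.3]
brush 222 c [ 639.5 -348.5] size [25.4 37.7] ang 33.59 z [115.  162.1 189.9]
scene0
floatblue 354 c [595.  33.] size [ 56.  105.1] ang 89.51 z [67.8 71.9 74.9]
bar 233 c [595.5  31.2] size [24.5 80.2] ang 89.8 z [ 99.5 105.4 108.3]
soletop 1182 c [558.6   7.5] size [156.4 207.5] ang 71.0 z [45.2 49.2 52.3]
tray top 1075 c [517.2 326. ] size [214.4 141.3] ang 2.49 z [25.7 31.7 35.2]
tread blocks 224 c [ 513.5 -325.5] size [ 67.6 128.2] ang 84.83 z [73.4 80.2 84.6]
keel 218 c [ 514.6 -321.7] size [ 59.5 125.3] ang 84.95 z [64.4 70.5 73.4]
plate 291 c [ 522.5 -308.6] size [ 59.7 147.2] ang 66.56 z [31.1 36.8 40.7]
glue 139 c [519.3 -71.5] size [24.8 21.5] ang 10.86 z [111.6 137.9 152.8]
tin 236 c [ 382.  -282.9] size [62.6 58.4] ang 49.27 z [101.  110.5 114. ]
pot 197 c [ 611.4 -341.7] size [ 65.2 114.1] ang 77.47 z [84.5 90.2 97.3]
brush 229 c [ 638.9 -349.1] size [27.7 41.8] ang 29.44 z [115.  160.8 189.9]
```

Run:
```python
from h import *
o=ctrl.get_obs(); M=R.from_rotvec(o['orientation']).as_matrix(); print(M.round(3)); print('x yaw',np.degrees(np.arctan2(M[1,0],M[0,0])),'z yaw',np.degrees(np.arctan2(M[1,2],M[0,2])))
```

```text
[[ 0.897 -0.001  0.441]
 [-0.441 -0.001  0.897]
 [-0.    -1.    -0.001]]
x yaw -26.17374926233522 z yaw 63.826251791058795
```

>>> servo_tool --moves "0.03 -0.05 0 0 0 4; 0.06 -0.1 0 0 0 8; 0.09 -0.15 0 0 0 13; 0.12 -0.2 0 0 0 17; 0.15 -0.25 0 0 0 21; 0.18 -0.3 0 0 0 26; 0.21 -0.35 0 0 0 26.2; 0.24 -0.4 0 0 0 26.2" --hand 0

```text
t: 1.15
ee_pos: [516.3, 159.1, 241.6]
orientation: [-1.571, -0.0, 0.0]
ft_force: [0.2, 0.5, 0.2]
width: 87.8
```

>>> servo_tool --moves "0.03 -0.05 0 0 0 0; 0.06 -0.1 0 0 0 0; 0.08 -0.13 0 0 0 0; 0.08 -0.13 0 0 0 0"

```text
t: 1.65
ee_pos: [596.5, 28.8, 241.3]
orientation: [-1.571, 0.002, -0.002]
ft_force: [-0.4, 0.3, 0.6]
width: 88.0
```

Run:
```python
from h import *
im=grab('wrist','w1'); o=im['obs']; print(o['t'],o['ee_pos'],o['qpos'],o['qvel'])
P=cloud(im); hsv=cv2.cvtColor(im['pixels'],cv2.COLOR_RGB2HSV)
H,S,V=[hsv[...,i].astype(int) for i in range(3)]
blue=(H>105)&(H<125)&(S>150)
rect(P,box(P,500,660,-30,110,66,78)&blue,'floatblue')
rect(P,box(P,500,660,-30,110,99,112),'bar')
```

```text
1.65 [596.5213118   28.80699298 241.29152973] [ 2.83992099e-02  3.83098567e-01  1.69352927e+00 -1.69436681e-04
  1.06500373e+00 -1.53943955e+00] [ 0.04772913 -0.01852109  0.03734964  0.01610683  0.00575364  0.02393778]
floatblue 941 c [616.1  31.8] size [52.3 56. ] ang 88.75 z [69.5 70.7 71.8]
bar 2368 c [594.   30.5] size [79.  21.8] ang 0.18 z [101.7 104.3 105.5]
```

View pics/w1.png

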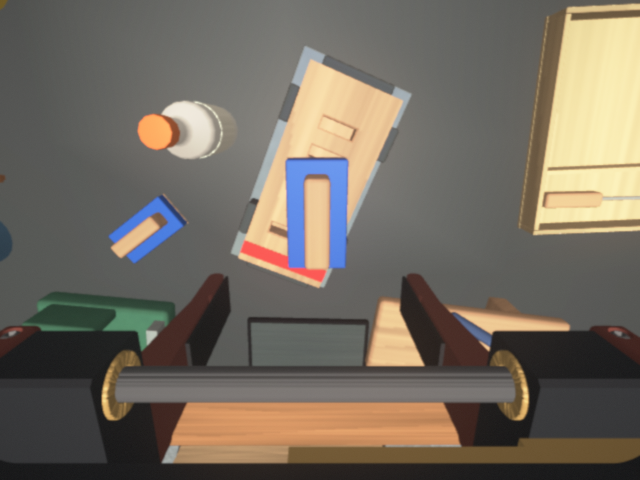

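The wrist view shows the bar at about (317,222) px, between the fingers, and its measured yaw is 0. I'll descend and grip it.

>>> servo_tool --moves "0 0 -0.05 0 0 0; 0 0 -0.1 0 0 0; 0 0 -0.13 0 0 0; 0 0 -0.146 0 0 0; 0 0 -0.146 0 0 0"

```text
t: 2.33
ee_pos: [594.9, 31.7, 95.1]
orientation: [-1.571, 0.0, 0.003]
ft_force: [0.2, -0.2, -0.2]
width: 88.0
```

>>> servo_tool --moves "0 0 0 0 0 0; 0 0 0 0 0 0; 0 0 0 0 0 0; 0 0 0 0 0 0; 0 0 0 0 0 0; 0 0 0 0 0 0" --hand 255

```text
t: 3.08
ee_pos: [595.6, 30.9, 95.7]
orientation: [-1.571, -0.0, 0.0]
ft_force: [0.4, -0.4, 0.1]
width: 31.4
```

>>> servo_tool --moves "0 0 0 0 0 0; 0 0 0 0 0 0; 0 0 0 0 0 0"

```text
t: 3.45
ee_pos: [595.6, 30.8, 95.6]
orientation: [-1.571, -0.0, 0.0]
ft_force: [-0.3, -0.5, -0.0]
width: 21.7
```

>>> servo_tool --moves "0 0 0.03 0 0 0; 0 0 0.08 0 0 0; -0.02 0.05 0.09 0 0 0; -0.04 0.1 0.09 0 0 1; -0.06 0.15 0.09 0 0 2; -0.08 0.2 0.09 0 0 2.3; -0.1 0.25 0.09 0 0 2.3; -0.108 0.294 0.09 0 0 2.3"

```text
t: 4.45
ee_pos: [486.0, 326.4, 185.3]
orientation: [-1.571, -0.032, 0.033]
ft_force: [0.6, -0.1, -1.9]
width: 21.8
```

>>> servo_tool --moves "0 0 0 0 0 0; 0 0 -0.03 0 0 0; 0 0 -0.06 0 0 0; 0 0 -0.09 0 0 0; 0 0 -0.11 0 0 0; 0 0 -0.125 0 0 0; 0 0 -0.125 0 0 0"

```text
t: 5.32
ee_pos: [487.3, 324.4, 59.8]
orientation: [-1.571, -0.031, 0.033]
ft_force: [0.1, -0.1, -1.8]
width: 21.8
```

Run:
```python
from h import *
im=grab('wrist','w2'); o=im['obs']; print(o['t'],o['ee_pos'],o['width'],o['ft_force'])
im=grab('scene','s2'); crop(im,340,240,520,380,4,'c5')
```

```text
5.325 [487.30642378 324.37465109  59.81253964] 21.776549040453745 [ 0.13766207 -0.06591517 -1.76341592]
```

View pics/w2.png

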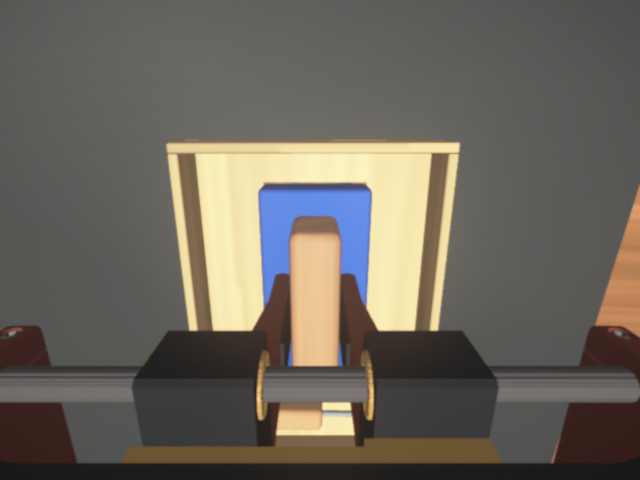

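View pics/c5.png

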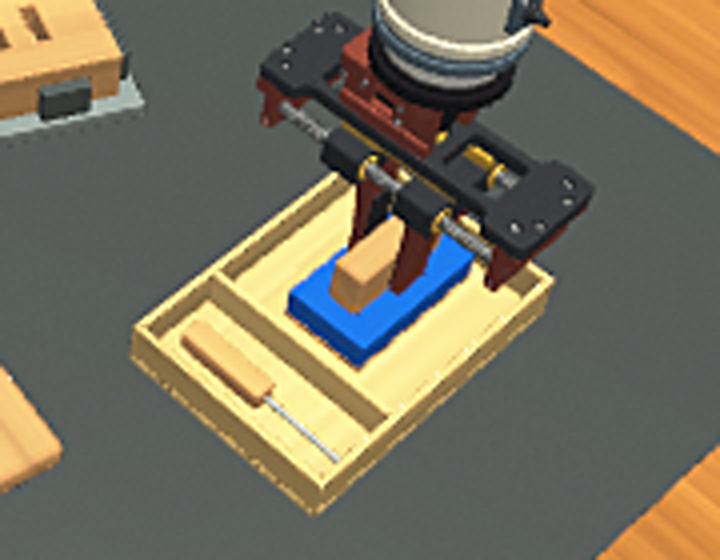

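The float is held level and centred in the wide bay: block at (315,250) px, bay walls at columns 185 and 445. I'll lower the last millimetres.

>>> servo_tool --moves "0 0 -0.003 0 0 0; 0 0 -0.005 0 0 0; 0 0 -0.006 0 0 0; 0 0 -0.006 0 0 0"

```text
t: 5.92
ee_pos: [487.6, 324.9, 54.7]
orientation: [-1.571, -0.032, 0.032]
ft_force: [0.4, -0.1, -2.2]
width: 21.7
```

>>> servo_tool --moves "0 0 -0.001 0 0 0; 0 0 -0.002 0 0 0; 0 0 -0.002 0 0 0"

```text
t: 6.3
ee_pos: [487.7, 324.9, 52.6]
orientation: [-1.571, -0.032, 0.032]
ft_force: [-0.3, 0.2, -2.7]
width: 21.5
```

>>> servo_tool --moves "0 0 -0.001 0 0 0; 0 0 -0.0015 0 0 0; 0 0 -0.0015 0 0 0"

```text
t: 6.68
ee_pos: [487.7, 324.9, 52.6]
orientation: [-1.571, -0.032, 0.032]
ft_force: [-4.5, -2.4, 13.3]
width: 21.8
```

Contact. I'll open the gripper and lift.

>>> servo_tool --moves "0 0 0 0 0 0; 0 0 0 0 0 0; 0 0 0 0 0 0; 0 0 0 0 0 0; 0 0 0 0 0 0; 0 0 0.03 0 0 0; 0 0 0.08 0 0 0; 0 0 0.13 0 0 0" --hand 0

```text
t: 7.68
ee_pos: [487.4, 324.7, 182.2]
orientation: [-1.571, -0.031, 0.033]
ft_force: [0.3, 0.3, 0.0]
width: 88.0
```

>>> servo_tool --moves "0.01 -0.05 0.03 0 0 -4; 0.02 -0.1 0.059 0 0 -8; 0.03 -0.15 0.059 0 0 -12; 0.04 -0.2 0.059 0 0 -16; 0.05 -0.25 0.059 0 0 -20; 0.055 -0.3 0.059 0 0 -24.7; 0.057 -0.313 0.059 0 0 -24.7; 0.057 -0.313 0.059 0 0 -24.7"

```text
t: 8.68
ee_pos: [544.6, 11.6, 240.1]
orientation: [-1.549, 0.307, -0.307]
ft_force: [-0.2, 0.2, 0.3]
width: 87.9
```

>>> servo_tool --moves "0 0 0 0 0 0; 0 0 0 0 0 0"

```text
t: 8.93
ee_pos: [544.5, 13.2, 240.1]
orientation: [-1.549, 0.305, -0.305]
ft_force: [0.6, 0.1, 0.1]
width: 87.9
```

Run:
```python
from h import *
im=grab('wrist','w3'); o=im['obs']; print(o['t'],o['ee_pos'],R.from_rotvec(o['orientation']).as_matrix().round(4))
im=grab('top','t3')
im=grab('scene','s3'); crop(im,340,240,520,380,4,'c6')
P=cloud(im); hsv=cv2.cvtColor(im['pixels'],cv2.COLOR_RGB2HSV)
H,S,V=[hsv[...,i].astype(int) for i in range(3)]
rect(P,box(P,400,660,250,400,20,40)&(H>105)&(H<125)&(S>150),'floatblue')
```

```text
8.925 [544.53088884  13.18720692 240.14269992] [[ 9.255e-01 -1.000e-04  3.788e-01]
 [-3.788e-01  2.000e-04  9.255e-01]
 [-2.000e-04 -1.000e+00  1.000e-04]]
floatblue 495 c [487.9 326.6] size [105.2  56.3] ang 2.56 z [22.2 28.7 31.5]
```

View pics/w3.png

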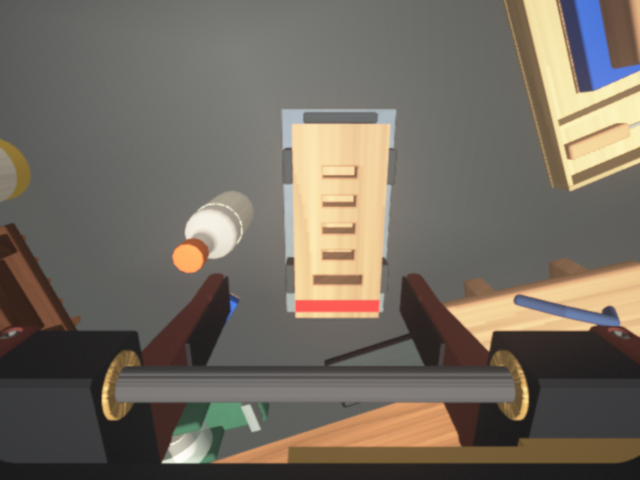

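View pics/c6.png

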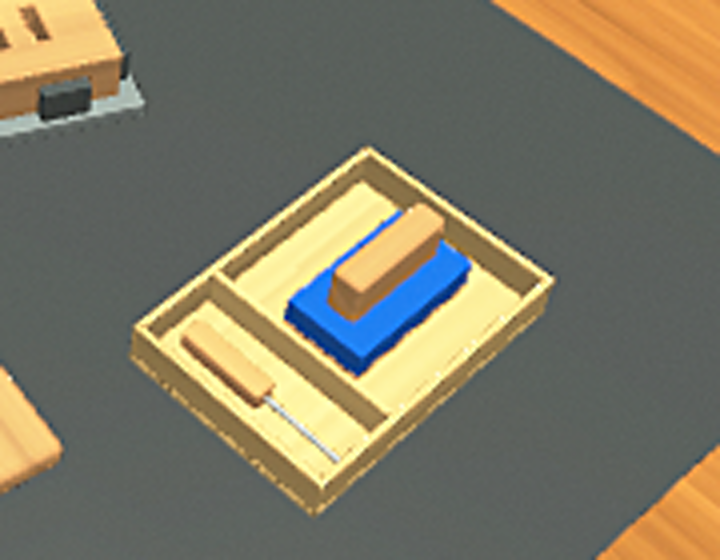

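The float lies flat in the bay. In the wrist view the empty sole is aligned with image columns, with slots at rows 171, 200, 228, 254 and 280 and the toe stripe at row 306. Enlarging.

Run:
```python
from h import *
im=load('w3'); crop(im,280,100,400,220,6,'c7'); crop(im,280,210,400,330,6,'c8')
```

```text
(no output)
```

View pics/c7.png

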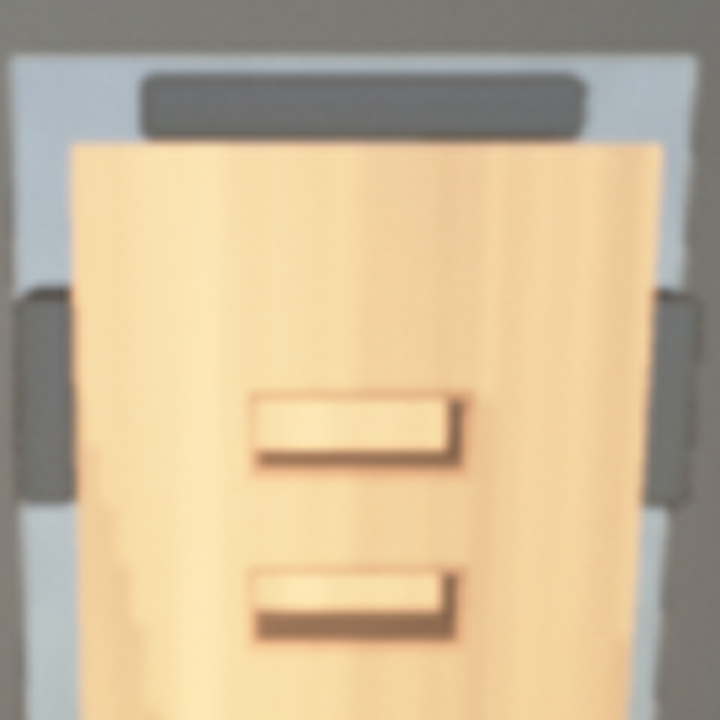

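View pics/c8.png

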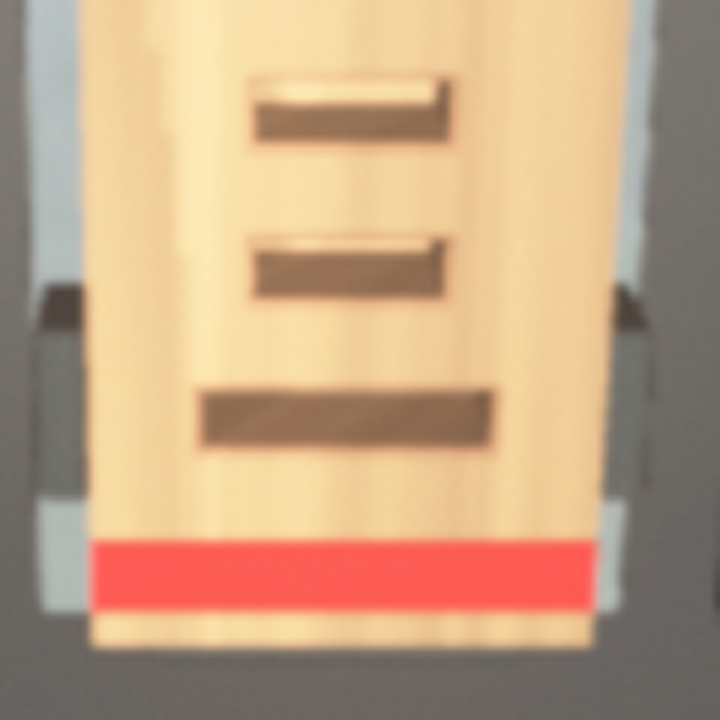

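```bash
cat >> h.py <<'E'
from scipy.optimize import least_squares
def campose(im):
    if 'xyz' in im: return R.from_rotvec(im['attitude']).as_matrix(), im['xyz']
    T=np.array(im['T_tool_cam']); Rt=R.from_rotvec(im['obs']['orientation']).as_matrix()
    return Rt@T[:3,:3], Rt@T[:3,3]+im['obs']['ee_pos']
def project(im,W):
    Rm,t=campose(im); c=(W-t)@Rm; f=240/np.tan(np.radians(im['vertical_fov'])/2)
    return np.stack([im['cx']+f*c[:,0]/-c[:,2], im['cy']-f*c[:,1]/-c[:,2]],-1)
def fitpose(im,obj,uv,p0,freez=True,z=0):
    obj=np.array(obj,float); uv=np.array(uv,float)
    def W(p):
        a=p[2]; Rz=np.array([[np.cos(a),-np.sin(a),0],[np.sin(a),np.cos(a),0],[0,0,1]])
        return obj@Rz.T+[p[0],p[1],p[3] if freez else z]
    r=least_squares(lambda p:(project(im,W(p))-uv).ravel(),list(p0)+([z] if freez else []),loss='soft_l1',x_scale=[1,1,.01]+([1] if freez else []))
    p=r.x.copy(); p[2]=np.degrees(p[2]); res=(project(im,W(r.x))-uv)
    print('pose',p.round(2),'rms px',np.sqrt((res**2).mean()).round(2)); return p,res
E
cat > sole.py <<'E'
from h import *
im=load('w3')
o=lambda p,b:(p+.5)/6-.5+b
obj=[];uv=[]
def slot(x,w,l,r,t,bt,vb):
    # image up = -x(heel), image right = +y ?
    for sx,v in ((-5.5,t),(5.5,bt)):
        for sy,u in ((-1,l),(1,r)):
            obj.append([x+sx,sy*w/2,48]); uv.append([o(u,280),o(v,vb)])
slot(-56,33,250,468,390,470,100); slot(-28,33,250,460,568,643,100)
slot(0,33,248,450,77,144,210); slot(28,33,248,448,237,300,210); slot(56,51,198,494,390,449,210)
for (x,y,u,v,vb) in [(-100,-45,72,145,100),(-100,45,663,145,100),(100,-45,90,648,210),(100,45,595,648,210)]:
    obj.append([x,y,48]); uv.append([o(u,280),o(v,vb)])
p,res=fitpose(im,obj,uv,[545,12,np.radians(-22.4)]); print(res.round(1))
fitpose(im,obj,uv,[545,12,np.radians(-22.4)],False,0)
n=20; fitpose(im,obj[:n],uv[:n],[545,12,np.radians(-22.4)],False,0)
E
python3 sole.py
```

```text
pose [567.51  29.26 -22.22   1.4 ] rms px 0.57
[[ 0.7  0.9]
 [-0.5  0.9]
 [ 0.6 -0.7]
 [-1.  -0.7]
 [ 0.5  0.6]
 [-0.3  0.6]
 [ 0.5 -0.7]
 [-0.7 -0.7]
 [ 0.7  0.5]
 [ 0.4  0.4]
 [ 0.6 -0.1]
 [ 0.  -0.1]
 [ 0.5  0.4]
 [-0.2  0.4]
 [ 0.5  0.1]
 [-0.6  0. ]
 [ 0.   0.3]
 [-0.1  0.3]
 [ 0.1  0.2]
 [-0.5  0.2]
 [-0.8 -1.2]
 [-0.1 -1.2]
 [ 0.1 -0.5]
 [-0.7 -0.5]]
pose [567.94  29.2  -22.24] rms px 0.59
pose [567.74  29.17 -22.15] rms px 0.55
```

Run:
```python
from h import *
im=load('top0'); o=lambda p,b:(p+.5)/5-.5+b
uv=[[o(a,260),o(b,180)] for a,b in [(240,92),(427,158),(82,488),(266,560)]]
obj=[[100,45,48],[100,-45,48],[-100,45,48],[-100,-45,48]]
fitpose(im,obj,uv,[567,29,-.39],False,0)
im=load('w1');P=cloud(im)
rect(P,box(P,450,700,-60,130,2,20)&(P[...,2]>6),'cradle')
im=load('w3');P=cloud(im)
rect(P,box(P,450,700,-60,130,8,14),'cradle3'); rect(P,box(P,450,700,-60,130,45,51),'sole3')
```

```text
pose [570.95  29.44 -21.5 ] rms px 0.36
cradle 2338 c [559.1   6.5] size [165.1 229.6] ang 67.71 z [ 9.9 11.4 12.9]
cradle3 2455 c [558.9   6.1] size [165.8 227.9] ang 67.75 z [10.  11.5 12.8]
sole3 15857 c [582.6  30.4] size [246. 173.] ang 6.1 z [46.3 47.6 48.8]
```

>>> servo_tool --moves "-0.004 -0.05 0 0 0 3; -0.008 -0.1 0 0 0 6; -0.013 -0.15 0 0 0 9; -0.018 -0.2 0 0 0 12; -0.022 -0.25 0 0 0 15; -0.027 -0.3 0 0 0 17; -0.032 -0.338 0 0 0 17.4; -0.032 -0.338 0 0 0 17.4"

```text
t: 10.07
ee_pos: [512.3, -328.1, 240.0]
orientation: [-1.57, 0.07, -0.07]
ft_force: [0.2, 0.1, 0.0]
width: 87.7
```

>>> servo_tool --moves "0 0 0 0 0 0; 0 0 0 0 0 0"

```text
t: 10.32
ee_pos: [512.9, -324.8, 240.1]
orientation: [-1.569, 0.067, -0.067]
ft_force: [0.3, 0.6, 0.1]
width: 87.6
```

Run:
```python
from h import *
im=grab('wrist','w4'); o=im['obs']; print(o['t'],o['ee_pos'],o['qpos'])
P=cloud(im)
rect(P,box(P,440,600,-390,-260,76,83),'blocks')
rect(P,box(P,440,600,-390,-260,66,73),'keel')
rect(P,box(P,440,600,-390,-260,33,39),'plate')
crop(im,230,100,390,300,4,'c9')
```

```text
10.325 [ 512.8602439  -324.80827686  240.13727676] [-5.84261368e-01  3.98879816e-01  1.67198710e+00  2.20365453e-04
  1.07113081e+00 -2.06972039e+00]
blocks 3287 c [ 509.5 -326.8] size [ 59.9 133.4] ang 84.97 z [78.2 79.6 80.9]
keel 2302 c [ 511.6 -326.9] size [59.8 90. ] ang 84.91 z [67.8 69.5 70.8]
plate 3077 c [ 496.9 -325.7] size [ 60.1 118.9] ang 85.28 z [34.2 35.5 36.9]
```

View pics/w4.png

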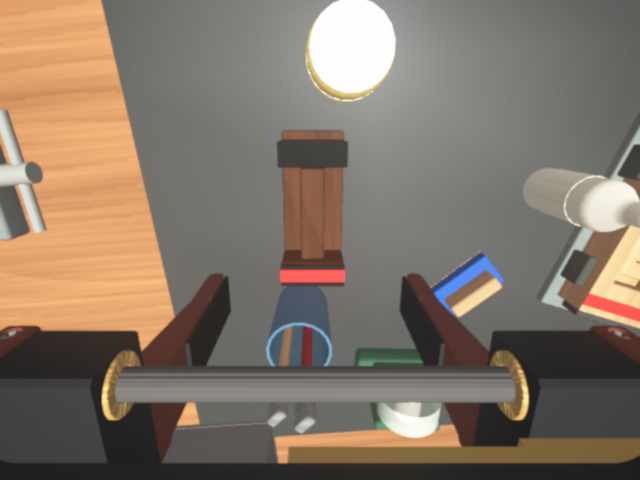

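View pics/c9.png

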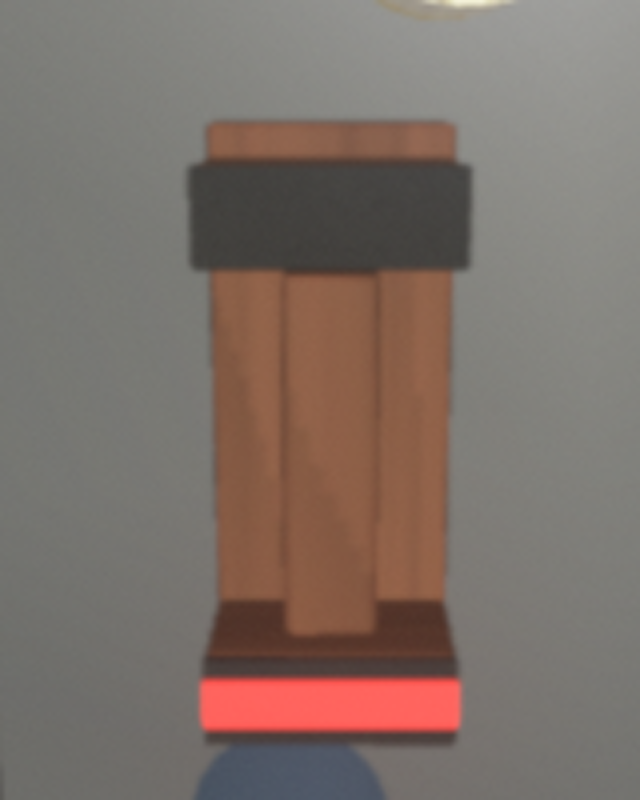

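Run:
```python
from h import *
im=load('w4'); o=lambda a,b:[(a+.5)/4-.5+230,(b+.5)/4-.5+100]
L=[(-67,-30,80,190,164),(-67,30,80,471,164),(-45,-30,80,191,269),(-45,30,80,470,269),
(45,-30,80,204,658),(45,30,80,457,658),(67,-30,80,204,743),(67,30,80,457,743),(-75,-30,36,208,123),(-75,30,36,456,123)]
obj=[l[:3] for l in L]; uv=[o(*l[3:]) for l in L]
p,r=fitpose(im,obj,uv,[510,-326,-.087]); print(r.round(1))
fitpose(im,obj,uv,[510,-326,-.087],False)
k=[0,1,2,3,4,5,6,7]
fitpose(im,[obj[i] for i in k],[uv[i] for i in k],[510,-326,-.087],False)
```

```text
pose [ 509.79 -326.38   -4.97   -2.65] rms px 0.27
[[-0.4  0.1]
 [ 0.4  0.2]
 [ 0.1  0.2]
 [-0.1  0.4]
 [-0.2 -0.2]
 [ 0.3 -0.1]
 [ 0.4 -0.1]
 [-0.3 -0. ]
 [-0.4 -0.3]
 [ 0.3 -0.2]]
pose [ 509.31 -326.33   -4.97] rms px 0.51
pose [ 509.14 -326.33   -4.96] rms px 0.44
```

>>> servo_tool --moves "-0.003 0 -0.05 0 0 0; -0.003 0 -0.1 0 0 0; -0.003 0 -0.14 0 0 0; -0.003 0 -0.165 0 0 0; -0.003 0 -0.178 0 0 0; -0.003 0 -0.1815 0 0 0; -0.003 0 -0.1815 0 0 0"

```text
t: 11.25
ee_pos: [510.2, -326.2, 59.5]
orientation: [-1.57, 0.067, -0.069]
ft_force: [0.2, 0.3, -0.1]
width: 88.0
```

>>> servo_tool --moves "0 0 0 0 0 0; 0 0 0 0 0 0; 0 0 0 0 0 0; 0 0 0 0 0 0; 0 0 0 0 0 0; 0 0 0 0 0 0; 0 0 0 0 0 0; 0 0 0 0 0 0" --hand 255

```text
t: 12.25
ee_pos: [509.7, -326.1, 58.6]
orientation: [-1.57, 0.068, -0.068]
ft_force: [1.5, -0.2, 0.0]
width: 21.8
```

>>> servo_tool --moves "0 0 0 0 0 0; 0 0 0 0 0 0"

```text
t: 12.5
ee_pos: [509.7, -326.1, 58.7]
orientation: [-1.57, 0.068, -0.068]
ft_force: [1.0, 0.0, -1.2]
width: 21.9
```

>>> servo_tool --moves "0 0 0.02 0 0 0; 0 0 0.06 0 0 0; 0 0 0.11 0 0 0; 0 0 0.16 0 0 0; 0 0 0.182 0 0 0; 0 0 0.182 0 0 0; 0 0 0.182 0 0 0"

```text
t: 13.38
ee_pos: [508.8, -325.5, 239.9]
orientation: [-1.569, 0.069, -0.067]
ft_force: [-0.4, -0.1, -3.4]
width: 21.8
```

Run:
```python
from h import *
im=grab('wrist','w5'); o=im['obs']; print(o['t'],o['ee_pos'],o['ft_force'],o['moment'])
crop(im,200,230,430,480,3,'c10')
```

```text
13.375 [ 508.84736026 -325.54870036  239.89757106] [-0.37978957 -0.07984799 -3.35469019] [-0.00257858 -0.00401153  0.01664046]
```

View pics/w5.png

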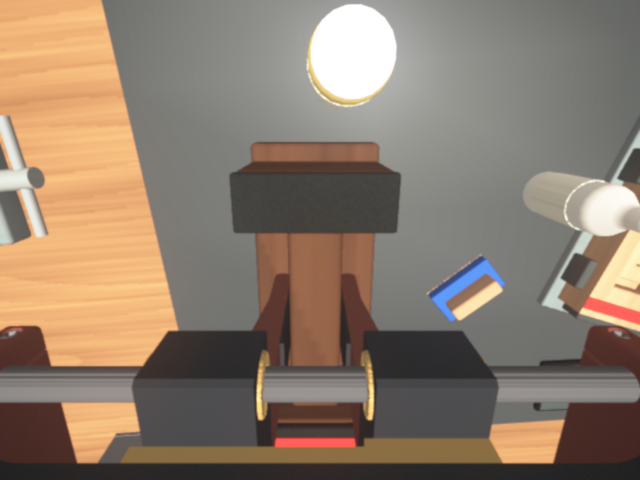

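Run:
```python
from h import *
im=load('w5'); crop(im,220,130,410,250,4,'c11')
```

View pics/c11.png

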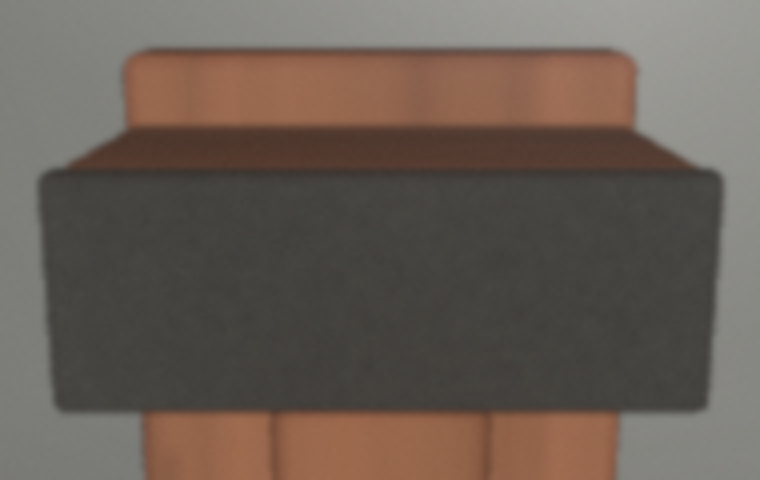

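Run:
```python
from h import *
im=load('w5'); o=lambda a,b:[(a+.5)/4-.5+220,(b+.5)/4-.5+130]
L=[(-67,-30,80,38,170),(-67,30,80,723,170),(-45,-30,80,55,411),(-45,30,80,708,411),(-75,-30,36,124,48),(-75,30,36,637,48)]
obj=[l[:3] for l in L]; uv=[o(*l[3:]) for l in L]
p,r=fitpose(im,obj,uv,[510,-326,-.087],z=181); print(r.round(1))
e=im['obs']['ee_pos']; M=R.from_rotvec(im['obs']['orientation']).as_matrix()
print('tool-frame tread origin', M.T@(np.array([p[0],p[1],p[3]])-e), 'tool yaw',np.degrees(np.arctan2(M[1,0],M[0,0])))
# expected
c,s=M[0,0],M[1,0]
W=np.array(obj)@np.array([[c,-s,0],[s,c,0],[0,0,1]]).T+e+M@np.array([-.3,58.2,0])
print((project(im,W)-np.array(uv)).round(1))
```

```text
pose [ 508.59 -325.15   -4.93  179.29] rms px 0.43
[[-0.1 -0.1]
 [ 0.3 -0.2]
 [ 0.1 -0.2]
 [-0.3 -0.3]
 [-0.7  0.7]
 [ 0.7  0.6]]
tool-frame tread origin [-0.19858151 60.60545347  0.3204321 ] tool yaw -4.974492832859616
[[-2.5  0.4]
 [ 1.2  0.5]
 [-2.2  1.4]
 [ 0.4  1.4]
 [-2.2  0.7]
 [ 1.1  0.7]]
```

>>> servo_tool --moves "0.008 0.05 0 0 0 -3; 0.016 0.1 0 0 0 -6; 0.024 0.15 0 0 0 -9; 0.032 0.2 0 0 0 -12; 0.04 0.25 0 0 0 -15; 0.05 0.3 0 0 0 -17.2; 0.055 0.34 0 0 0 -17.2; 0.0584 0.355 0 0 0 -17.2"

```text
t: 14.42
ee_pos: [567.3, 30.9, 239.1]
orientation: [-1.55, 0.304, -0.299]
ft_force: [-0.0, 0.3, -3.2]
width: 21.9
```

>>> servo_tool --moves "0 0 -0.04 0 0 0; 0 0 -0.08 0 0 0; 0 0 -0.1 0 0 0; 0 0 -0.115 0 0 0; 0 0 -0.115 0 0 0; 0 0 -0.115 0 0 0"

```text
t: 15.18
ee_pos: [568.6, 28.7, 126.3]
orientation: [-1.549, 0.303, -0.305]
ft_force: [-0.1, 0.9, -3.4]
width: 21.5
```

Run:
```python
from h import *
im=grab('wrist','w6'); o=im['obs']; print(o['t'],o['ee_pos'],o['ft_force'],o['moment'],o['orientation'])
im=grab('scene','s6'); crop(im,260,190,400,300,5,'c12')
im=grab('top','t6'); crop(im,240,170,400,310,5,'c13')
```

```text
15.175 [568.62234506  28.68332394 126.30906975] [-0.07017448  0.91980435 -3.35317067] [ 0.07252461  0.04485405 -0.00189907] [-1.54918103  0.30297179 -0.30461273]
```

View pics/w6.png

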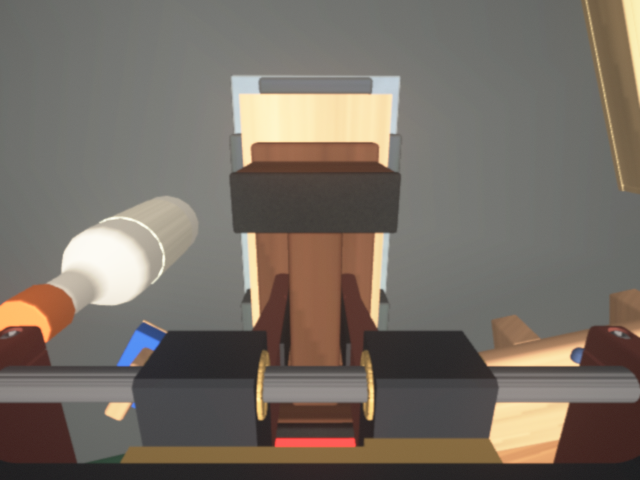

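View pics/c12.png

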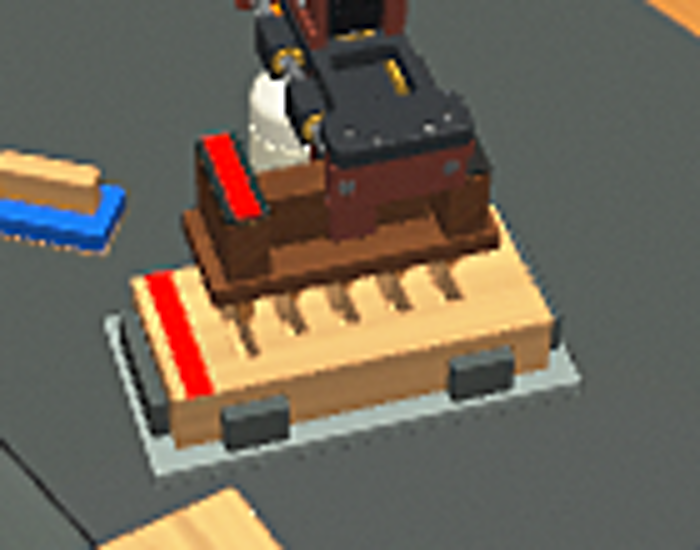

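View pics/c13.png

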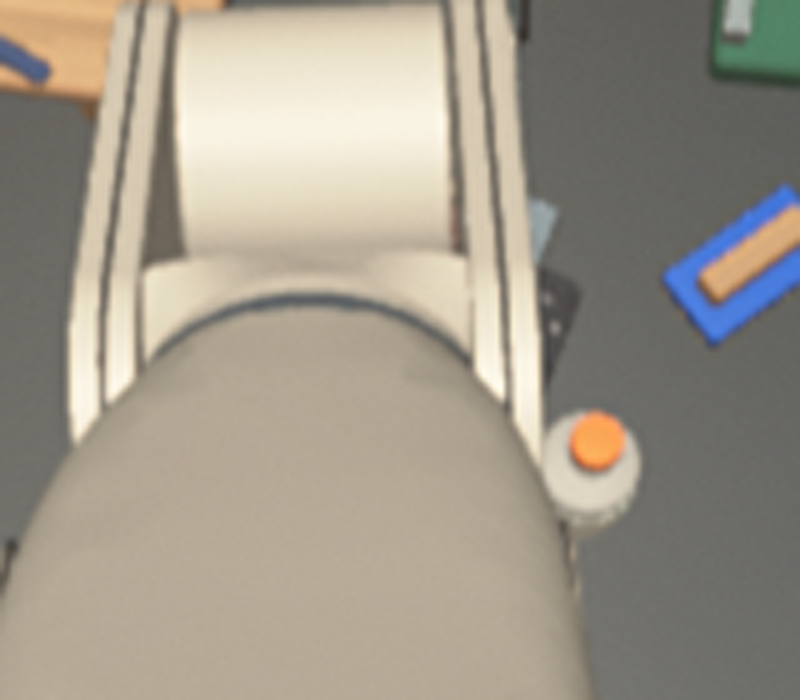

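Run:
```python
from h import *
im=load('w6'); crop(im,220,65,410,185,4,'c14')
```

```text
(no output)
```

View pics/c14.png

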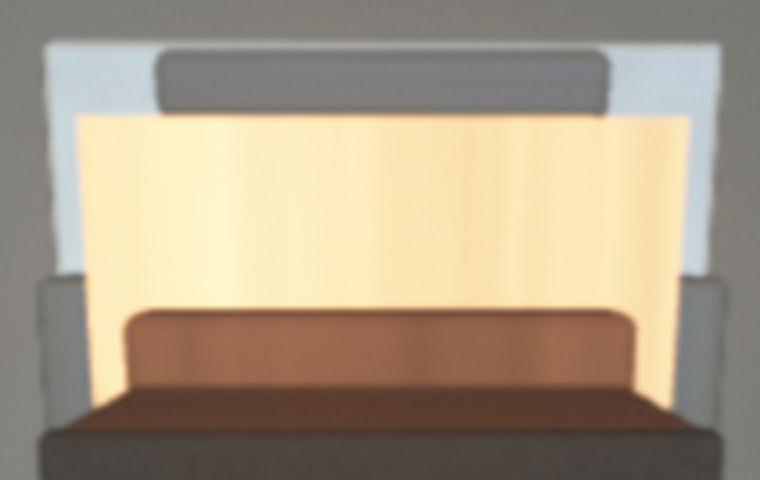

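Run:
```python
from h import *
im=load('w6'); o=lambda a,b:[(a+.5)/4-.5+220,(b+.5)/4-.5+65]
e=im['obs']['ee_pos']; M=R.from_rotvec(im['obs']['orientation']).as_matrix()
yaw=np.arctan2(M[1,0],M[0,0]); print('tool yaw',np.degrees(yaw), M[2].round(4), ctrl.get_obs()['ee_pos'])
obj=[(-100,-45,48),(-100,45,48)];uv=[o(76,115),o(690,115)]
p,r=fitpose(im,obj,uv,[568,29,yaw],False); print('sole-TCP in tool',M.T@(np.array([p[0],p[1],0])-e),r.round(1))
obj=[(-75,-30,36),(-75,30,36),(-67,-30,80),(-67,30,80)];uv=[o(124,309),o(637,309),o(38,430),o(723,430)]
p,r=fitpose(im,obj,uv,[568,29,yaw],True,66); print('tread-TCP in tool',M.T@(np.array([p[0],p[1],p[3]])-e),r.round(1))
im=load('scene0')
```

```text
tool yaw -22.187687524897733 [ 1.e-03 -1.e+00  4.e-04] [568.68167461  28.87642925 126.64477922]
pose [568.39  29.45 -22.15] rms px 0.07
sole-TCP in tool [ -0.62529973 126.30874154   0.57574281] [[ 0.1 -0. ]
 [-0.1 -0. ]]
pose [568.37  28.96 -22.16  65.01] rms px 0.32
tread-TCP in tool [-0.39566765 61.2986028   0.14087099] [[-0.6  0.3]
 [ 0.4  0.3]
 [ 0.2 -0.2]
 [-0.2 -0.2]]
```

>>> servo_tool --moves "0 0.0004 -0.005 0 0 0; 0 0.0004 -0.01 0 0 0; 0 0.0004 -0.014 0 0 0; 0 0.0004 -0.018 0 0 0; 0 0.0004 -0.021 0 0 0; 0 0.0004 -0.023 0 0 0; 0 0.0004 -0.023 0 0 0"

```text
t: 16.2
ee_pos: [568.0, 29.3, 102.5]
orientation: [-1.549, 0.304, -0.303]
ft_force: [-0.9, -0.3, -2.3]
width: 21.8
```

Run:
```python
from h import *
o=ctrl.get_obs(); print(o['t'],o['ee_pos'],o['ft_force'],o['moment'],o['width'])
im=grab('scene','s7'); crop(im,260,190,400,300,5,'c15')
```

```text
16.2 [567.96631711  29.30035738 102.53017658] [-0.9288574  -0.27138738 -2.27683368] [ 0.0177611  -0.01182293  0.01063907] 21.77611565340282
```

View pics/c15.png

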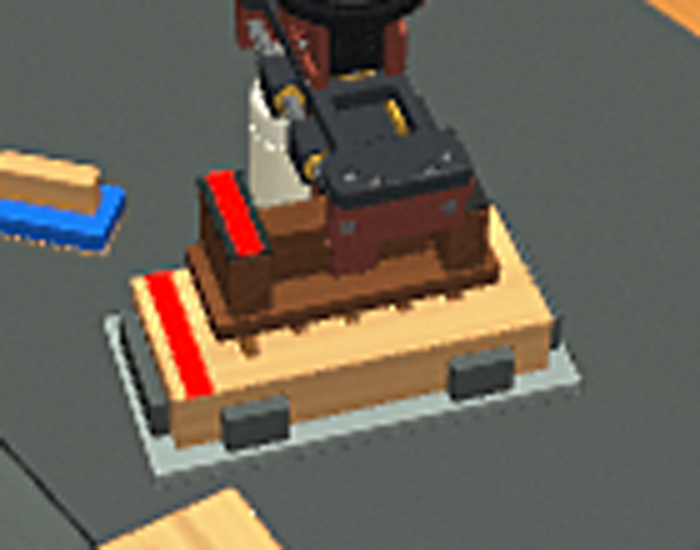

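The tenon tips have entered the slots with almost no force. Continuing down.

>>> servo_tool --moves "0 0 -0.001 0 0 0; 0 0 -0.002 0 0 0; 0 0 -0.003 0 0 0; 0 0 -0.004 0 0 0; 0 0 -0.005 0 0 0; 0 0 -0.005 0 0 0"

```text
t: 17.0
ee_pos: [568.0, 29.3, 97.6]
orientation: [-1.549, 0.304, -0.303]
ft_force: [-0.4, 0.7, -2.6]
width: 21.7
```

>>> servo_tool --moves "0 0 -0.002 0 0 0; 0 0 -0.004 0 0 0; 0 0 -0.006 0 0 0; 0 0 -0.008 0 0 0; 0 0 -0.01 0 0 0; 0 0 -0.011 0 0 0; 0 0 -0.011 0 0 0"

```text
t: 17.88
ee_pos: [568.0, 29.3, 86.6]
orientation: [-1.549, 0.304, -0.303]
ft_force: [0.6, 1.1, -3.0]
width: 21.9
```

>>> servo_tool --moves "0 0 -0.0005 0 0 0; 0 0 -0.001 0 0 0; 0 0 -0.0015 0 0 0; 0 0 -0.0015 0 0 0"

```text
t: 18.38
ee_pos: [568.0, 29.3, 85.1]
orientation: [-1.549, 0.304, -0.304]
ft_force: [1.0, 0.0, -3.3]
width: 21.6
```

>>> servo_tool --moves "0 0 -0.0005 0 0 0; 0 0 -0.0005 0 0 0; 0 0 -0.0005 0 0 0"

```text
t: 18.75
ee_pos: [568.1, 29.3, 84.7]
orientation: [-1.549, 0.304, -0.304]
ft_force: [-0.3, -0.5, -2.6]
width: 21.8
```

>>> servo_tool --moves "0 0 -0.0005 0 0 0; 0 0 -0.0005 0 0 0; 0 0 -0.0005 0 0 0"

```text
t: 19.12
ee_pos: [568.1, 29.3, 84.6]
orientation: [-1.549, 0.303, -0.304]
ft_force: [-2.1, -1.5, 5.7]
width: 21.8
```

>>> servo_tool --moves "0 0 -0.0003 0 0 0; 0 0 -0.0005 0 0 0; 0 0 -0.0005 0 0 0"

```text
t: 19.5
ee_pos: [568.1, 29.3, 84.6]
orientation: [-1.549, 0.303, -0.304]
ft_force: [-3.8, -1.0, 11.5]
width: 21.7
```

Run:
```python
from h import *
im=grab('scene','s8'); crop(im,260,190,400,300,5,'c16')
grab('wrist','w8')
```

```text
(no output)
```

View pics/c16.png

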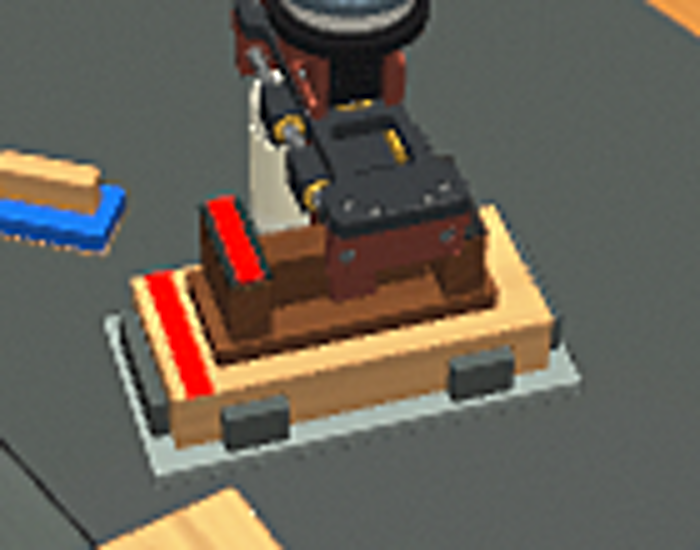

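View pics/w8.png

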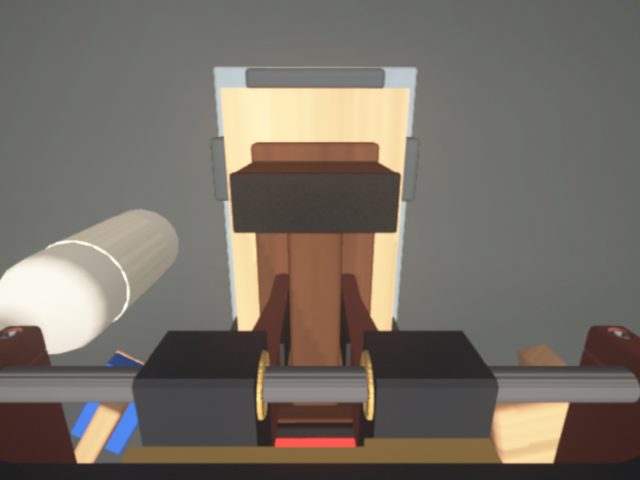

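The plate is flush with no gap, toe stripes are at the same end, and force and height agree with home. Releasing.

>>> servo_tool --moves "0 0 0.0005 0 0 0; 0 0 0.0005 0 0 0; 0 0 0.0005 0 0 0; 0 0 0.0005 0 0 0; 0 0 0.0005 0 0 0; 0 0 0.0005 0 0 0" --hand 0

```text
t: 20.35
ee_pos: [568.0, 29.3, 84.1]
orientation: [-1.549, 0.304, -0.304]
ft_force: [-0.3, 0.6, -0.2]
width: 78.6
```

>>> servo_tool --moves "0 0 0.01 0 0 0; 0 0 0.04 0 0 0; 0 0 0.08 0 0 0; 0 0 0.12 0 0 0; 0 0 0.16 0 0 0; 0 0 0.16 0 0 0; 0 0 0.16 0 0 0"

```text
t: 21.22
ee_pos: [567.5, 29.3, 244.0]
orientation: [-1.549, 0.304, -0.303]
ft_force: [0.9, 0.4, 0.4]
width: 87.4
```

Run:
```python
from h import *
im=grab('wrist','w9'); print(im['obs']['ee_pos'],im['obs']['width'],im['obs']['t']); P=cloud(im)
rect(P,box(P,450,700,-60,130,102,110)&(np.hypot(P[...,0]-520,P[...,1]+73)>40),'blocks (expect z106)')
rect(P,box(P,450,700,-60,130,59,65),'plate z62')
im=grab('scene','s9'); crop(im,220,140,400,300,4,'c17')
```

```text
[567.54318439  29.28358897 243.98788302] 87.41256444171711 21.225
blocks (expect z106) 3710 c [568.2  29.1] size [ 60.  134.2] ang 67.83 z [104.3 105.6 106.9]
plate z62 3901 c [540.8  -1.7] size [137.9 122. ] ang 67.89 z [60.2 61.5 62.8]
```

View pics/w9.png

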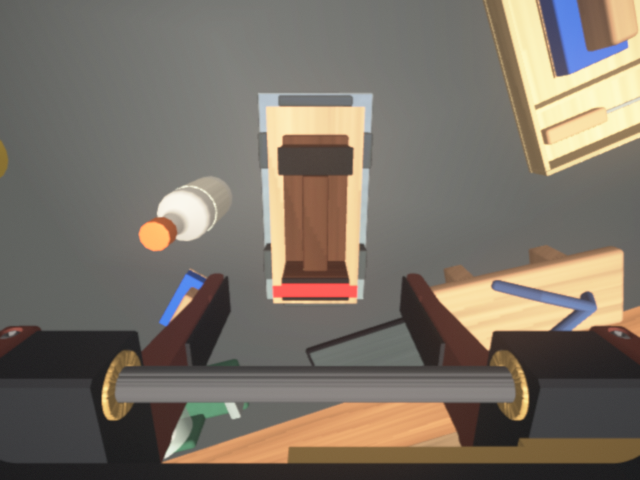

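View pics/c17.png

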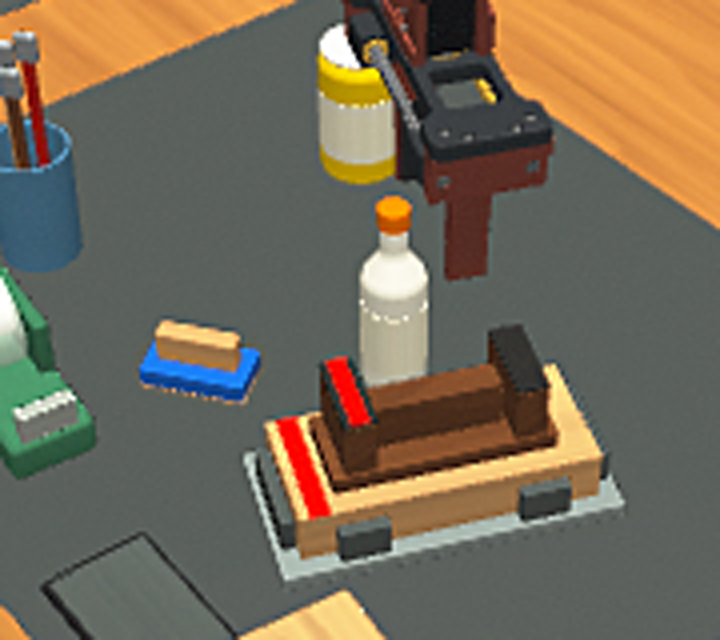

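View pics/s9.png

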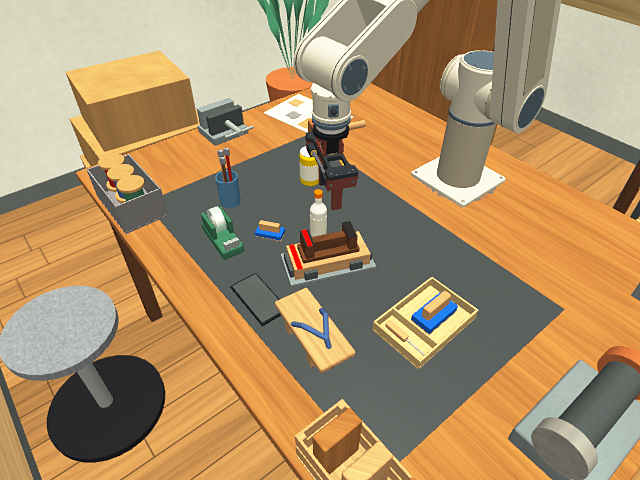

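Everything is in place: the tread is flush on the sole (block tops measure z ≈ 105.6, and 106 is expected), the float is in the bay, and the bystanders look unmoved. The gripper is clear, so I'm handing in.

```bash
python3 -c "
from workcell import ctrl
print(ctrl.close_job())"
```

```text
the job is handed in; nothing more can be done
None
```

I put the float away and fitted the tread, and handed the job in at about 21 s of the 58 s allowed.

- **Float:** I gripped it by its bar and set it down flat in the tray's wide bay. Afterwards its block measured at (488, 327) mm, within about 2 mm of where I placed it, with yaw about 2.5° against the tray's 2.3°.
- **Tread:** I gripped it by the keel, aligned it to the sole with the wrist camera, and lowered it in steps. The tenons entered with almost no force. It met the sole at the expected height, and I pressed to about 15 N against the seat and checked it was flush before letting go.
- **Last checks:** The block tops measured z ≈ 105.6 mm (106 expected), the tread was centred at (568.2, 29.1) mm with yaw −22.2°, and no gap showed in the pictures. The red stripes are at the same end, and the other items look unmoved by eye.
- **Disagreement:** The top camera placed the sole about 3 mm further out in x than the wrist camera. I used the wrist camera, and the unforced fit bore that out. No check failed.

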